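Nudge the lantern post to the middle of its plinth

TASK

On the train table the yellow lantern post has been left near the edge of its small round grey plinth beside the curved track. With the fingertips, tap it lightly until it stands upright in the middle of the plinth with its whole foot on the blue disc, then take the hand away. It is wobbly and topples unless pushed low on its foot; do not grip it, lift it or knock it over, and do not shift the plinth, the engine, the wagon or the knob of the mine lift.

Things in the scene. Friction and masses are not known exactly. Their poses are not given: they have to be found in the camera images.
- lantern: Loose yellow wooden lantern post, 66 mm tall, about 40 g. Round foot 26 mm across, 12 mm high, edges bevelled 2 mm, resting on a 22 mm circle; above it a 9 mm post, and from 34 mm up a pale glass lantern head with cone roof, at most 24 mm across. Top-heavy: pushed low on its foot it slides upright, pushed higher it tips. Friction on the plinth about 0.6. Origin: centre of the underside; z up.
- plinth: Loose round grey wooden plinth, about 90 g, 60 mm in diameter (66 mm over the lowest 7 mm) and 26 mm high, standing on the table. Its flat top carries, exactly in the middle, a painted blue disc 38 mm in diameter. Origin: centre of its underside; z up. Its x and y axes have no visible meaning.
- track: Curved pine toy track fixed to the table, 40 mm wide, 12 mm high: an 80 degree arc of 180 mm centre-line radius with a 100 mm straight at each end. Origin: underside, middle of the arc; its y axis runs along the track there and its -x axis points to the centre of the curve. The plinth stands on that inner side, 65 to 85 mm from it; the track lies between robot and plinth.
- engine: Dark grey toy steam engine with red cab roof, loose, 84 mm long, 34 mm wide, 63 mm high, standing with its wheels in the grooves of the track about 100 mm from the plinth. Origin: on its middle, level with the underside of the wheels (9 mm above the table); x points to its front. Not to be moved.
- wagon: Ochre toy ore wagon with dark ore lumps, loose, 72 mm long, 42 mm wide, 45 mm high, on the track on the other side of the plinth, about 100 mm from it. Origin: on its middle, level with the underside of the wheels; x along its length. Not to be moved.
- lift: Wooden mine lift, fixed, about 100 by 120 mm and 250 mm tall, with a small cage and in front (its -x side) a red knob 34 mm in diameter standing 40 mm out from the frame. At least 200 mm from the plinth. Origin: centre of its underside. Keep clear.
- lift_knob (a joint): Turning knob of the mine lift, rad; 0 with the cage at the bottom, growing as it turns and raises the cage 10 mm per rad. Stays where it is left. Not to be turned.
- shed: Red toy loading shed with a dark gable roof, fixed, 80 by 116 mm and 95 mm tall, at least 200 mm from the plinth. Origin: centre of its underside.
Not all that is in view belongs to the job. Several things look just like the plinth: the one meant starts farthest to the robot's left.

How it is judged:
By the outcome, as a careful person would: the job done as asked, in the order asked, and still so for the second after the job is handed in, with the robot touching nothing.
It also fails if it takes over 42 s, if anything falls off the work surface, if the arm or the gripper's body presses on something with over 40 N, if the wrist force passes 120 N, or if a joint passes its speed limit or range.

ROBOT

A 6-joint arm with a two-finger parallel gripper is mounted at the origin on the work surface. World frame = base frame: x ahead of the robot, y to its left, z up, the work surface at z = 0. Lengths are in m, angles in rad, forces in N, time in s.
With the tool pointing down it reaches from about 0.35 to 0.975 m from the base axis. Payload 4.9 kg.
Tool frame: the origin (TCP) lies at the very end of the fingers, on their centre line; the grasp point (between the pads) lies 19 mm behind it (manip.grip_depth is the distance from the TCP to the grasp point, in m); z points along the fingers, x is the direction in which the jaws open and shut, and the axes are right-handed (so a half turn about z gives the same grasp; the last joint's range is limited). The gripper opens to 85 mm and grips with 20 to 120 N. Pads are 22 mm wide; open, the fingers measure 114 mm over their backs; the gripper's body (76 mm by 85 mm) begins 54 mm behind the grasp point. The pads swing forward as they close: fully open they stand 13 mm farther back than shut.
Start: joints at [-1.383, 0.053, 1.613, -0, 1.476, -0.119], TCP at [0.189, -0.596, 0.194] pointing down, gripper open.
Joint ranges: [-3.01, 3.01], [-1.01, 2.22], [0.06, 2.58], [-1.02, 4.17], [0.09, 2.62], [-3.14, 3.14]. Speed limits (rad/s): [2.57, 2.57, 3.14, 3.14, 3.14, 3.14].

INTERFACE

Orientations are given as a unit quaternion [w, x, y, z].
In Python, from plant import manip gives the robot as it stands. The module is installed in compiled form; this text tells all that it offers.
- The arm moves only by the shell command python3 -m crank 'ROWS' [OPENING]. ROWS is JSON, a list of rows, each a list of 4 numbers: the shift along the tool's x, y, z in cm, then the turn about the tool's z in units of 6 degrees (1.0 is 6 degrees). A call has 1 to 10 rows; each row shifts and turns the commanded pose from where the row before left it, along the tool's axes as they then stand; what a row does not reach is not made up. A row lasts 1/12 s, in which the tool goes at most 41.7 mm and 7.16 degrees, less where a joint would pass 70% of its speed; a pose out of reach is approached as far as the arm can. A call with a gripper value outside its range is refused whole. OPENING is the opening, from 0 (shut) to 1 (fully open), set as the call begins (- or left out, the last holds). The fingers move at their own pace and stop on an object; the grip force is fixed at half the most. Time passes only in rows, so rows that do not move let the fingers close. It gives the time, the measured TCP pose, the force and the opening at its end, in the units of the state.
- manip.state(): the state, without advancing time (a new reading comes with each control period).
- manip.grab_frame(name): name is "scene" or "top" or "wrist"; returns a dict with "img" (480x640x3 uint8, red, green, blue), "intrinsics" (3x3 intrinsics, pixels), "position" and "orientation" of the camera in the world. Camera axes: x right, y up, looking along -z (the intrinsics and any distortion apply to the point x, -y, -z); pixel columns grow to the right and rows downward; lengths in m; the calibration is good to about 2 mm. A picture is of the moment at which its call begins. There is no depth.
- manip.job_done(): hands the job in, once; it reports no verdict.
The state is a dict: "time": time; "joint_pos": joint angles; "joint_vel": joint speeds; "joint_efforts": joint torques, N m; "tool_pos": TCP position; "tool_rot": TCP orientation; "contact_force": force on the tool from outside, world axes, zero at the start; "ft_torque": the same for the moment, N m; "gripper_width": opening from 0.0 (shut) to 1.0 (fully open).
Only numpy, scipy, OpenCV 4.12 (cv2) and the standard library are available. Lean on these libraries where they do the work, as an engineer would, in place of code of your own. Each camera call takes 0.05 s, during which the arm holds its last target.

## Working session

There is one attempt and no reset: what is moved stays moved. The work goes in short steps, Python scripts to look and compute and a shell command to move; the robot and the scene stay as the last step left them, time stands still between calls to the robot, and variables do not carry over. Pictures are saved under pics/ and viewed, and the job is handed in when it is done.

```bash
mkdir -p pics; python3 - <<'E'
from plant import manip
import cv2
s=manip.state();print(s)
for n in("scene","top","wrist"):
    f=manip.grab_frame(n);cv2.imwrite(f"pics/{n}0.png",f["img"][:,:,::-1]);print(n,f["intrinsics"],f["position"],f["orientation"],[k for k in f])
E
```

```text
{'time': 0.0, 'joint_pos': array([-1.38297212e+00,  5.33638830e-02,  1.61429934e+00,  2.11356070e-05,
        1.47597659e+00, -1.19020489e-01]), 'joint_vel': array([-3.51558192e-06, -8.38240827e-04, -2.23379595e-03,  5.53864084e-04,
       -3.72344161e-04, -3.12182411e-04]), 'joint_efforts': array([-3.23190661e-04, -3.93682730e+01, -3.70180857e+01, -1.53599372e-04,
        7.20401396e-03, -1.32637197e-05]), 'tool_pos': array([ 0.18864662, -0.59512164,  0.19245554]), 'tool_rot': array([-7.06146936e-04,  8.06860870e-01, -5.90740627e-01, -7.41068125e-04]), 'contact_force': array([ 0.38618845, -0.15844728, -0.15636258]), 'ft_torque': array([-0.03186202, -0.03683323, -0.01915706]), 'gripper_width': 1.000458632375439}
scene [[611.48959481   0.         308.39332984]
 [  0.         611.48959481 241.34900767]
 [  0.           0.           1.        ]] [1.15044532 0.80298854 1.04630656] [0.26143001 0.1180251  0.36375876 0.88623021] ['img', 'intrinsics', 'position', 'orientation']
top [[459.18562838   0.         321.92720633]
 [  0.         459.18562838 235.74400571]
 [  0.           0.           1.        ]] [ 0.49742498 -0.0205382   1.39641114] [-0.70470404 -0.03831537  0.02329751  0.70808289] ['img', 'intrinsics', 'position', 'orientation']
wrist [[364.93290406   0.         320.83866549]
 [  0.         364.93290406 243.15176097]
 [  0.           0.           1.        ]] [ 0.25610454 -0.57322766  0.37324662] [ 0.79899297 -0.11327402  0.0840492  -0.58456391] ['img', 'intrinsics', 'position', 'orientation']
```

View pics/scene0.png

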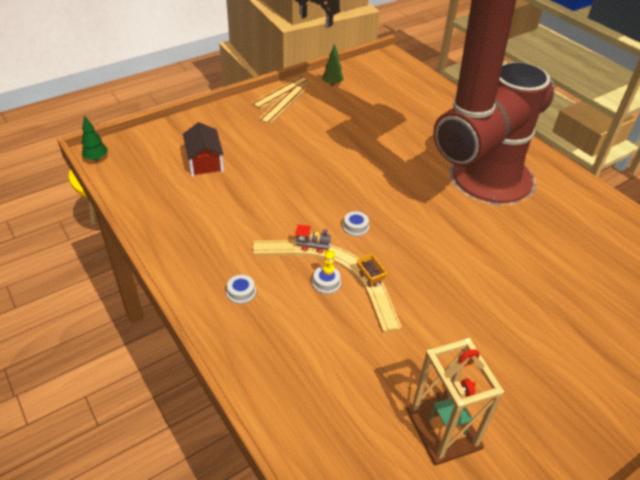

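View pics/top0.png

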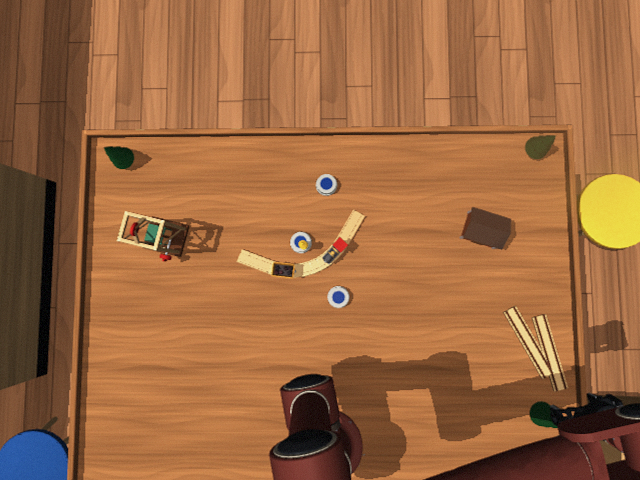

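View pics/wrist0.png

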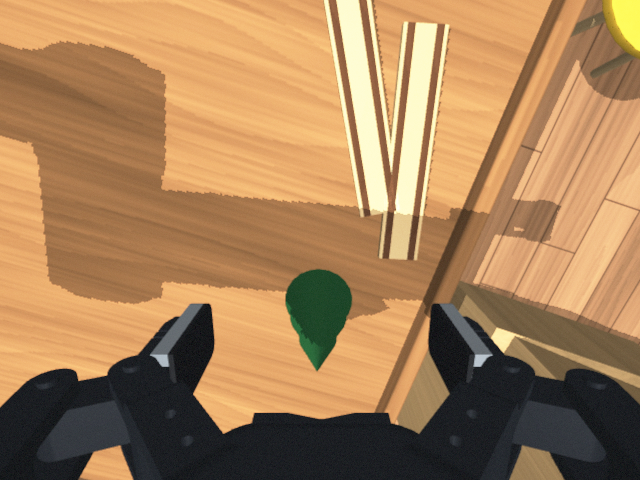

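The scene shows three plinth look-alikes. In the top view they are at (301,242), which carries the lantern, (326,184) and (338,297). Image left is +y, so the leftmost, (301,242), is the plinth meant. I'll check that in close crops.

```bash
cat > h.py <<'E'
import numpy as np,cv2
from scipy.spatial.transform import Rotation as R
from plant import manip
def q(o): return R.from_quat([o[1],o[2],o[3],o[0]])
def ray(f,u,v):
    K=f["intrinsics"];d=np.array([(u-K[0,2])/K[0,0],-(v-K[1,2])/K[1,1],-1.]);return q(f["orientation"]).apply(d)
def at(f,u,v,z):
    d=ray(f,u,v);p=np.array(f["position"]);return p+d*(z-p[2])/d[2]
def proj(f,P):
    c=q(f["orientation"]).inv().apply(np.atleast_2d(P)-f["position"]);K=f["intrinsics"]
    return np.c_[K[0,2]+K[0,0]*c[:,0]/-c[:,2],K[1,2]-K[1,1]*c[:,1]/-c[:,2]]
def crop(f,u,v,w,h,s,name,pts=()):
    M=np.array([[s,0,-s*(u-w/2)],[0,s,-s*(v-h/2)]],float)
    im=cv2.warpAffine(f["img"][:,:,::-1].copy(),M,(int(w*s),int(h*s)),flags=cv2.INTER_CUBIC)
    for p in pts: cv2.circle(im,tuple(int(x) for x in M@[p[0],p[1],1]),2,(255,0,255),-1)
    for i in range(0,int(w)+1,10):
        cv2.putText(im,str(int(u-w/2+i)),(int(i*s),10),0,.35,(0,0,0),1);cv2.line(im,(int(i*s),12),(int(i*s),18),(0,0,0),1)
    for i in range(0,int(h)+1,10):
        cv2.putText(im,str(int(v-h/2+i)),(0,int(i*s)+4),0,.35,(0,0,0),1)
    cv2.imwrite("pics/"+name,im)
def circ(c,r,z,n=40):
    a=np.linspace(0,2*np.pi,n);return np.c_[c[0]+r*np.cos(a),c[1]+r*np.sin(a),z+0*a]
E
python3 - <<'E'
from h import *
f=manip.grab_frame("top");crop(f,300,245,80,60,10,"t1.png")
g=manip.grab_frame("scene");crop(g,330,265,80,60,10,"s1.png")
for p in [(301,242),(326,184),(338,297)]: print(at(f,*p,.026))
print(at(g,327,279,.026))
E
```

```text
[0.59881054 0.07114972 0.026     ]
[ 0.77435102 -0.00456177  0.026     ]
[ 0.43500013 -0.03851269  0.026     ]
[0.60445565 0.08310469 0.026     ]
```

View pics/t1.png

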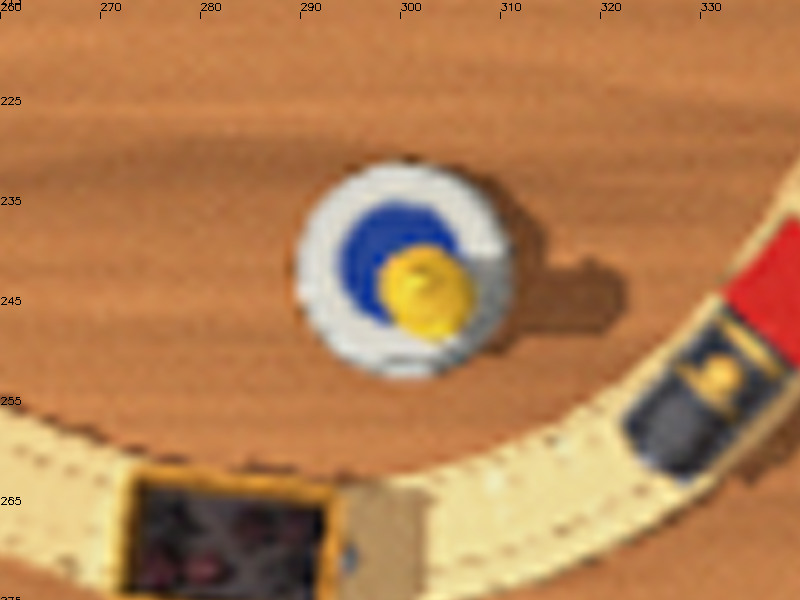

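View pics/s1.png

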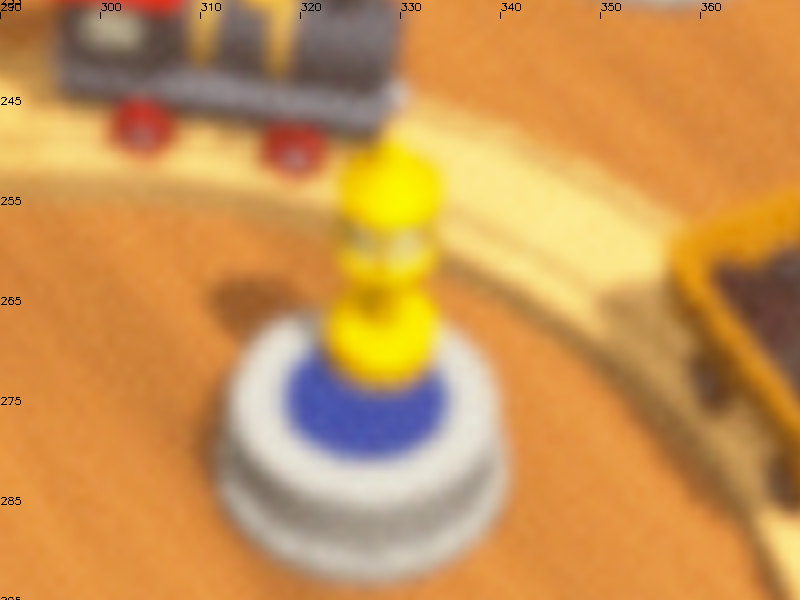

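```bash
python3 - <<'E'
from h import *
f=manip.grab_frame("top");g=manip.grab_frame("scene")
print("blue top",at(f,300.2,241.4,.026),"rim top",at(f,300.2,241.8,.003))
print("head top",at(f,302.6,243.8,.070), "tip",at(f,302.2,243,.092))
# scene: base ellipse extremes fit: simple lsq of edges
print("scene blue bottom", at(g,326.3,281,.026),"left",at(g,318.2,275,.026),"right",at(g,334.4,275,.026))
print("foot top-right/left edge", at(g,322.6,268,.036),at(g,333.7,268,.036))
print("foot bottom",at(g,328,273.8,.028), "apex",at(g,329,249.5,.092))
E
```

```text
blue top [0.60062608 0.07354986 0.026     ] rim top [0.60113624 0.07512864 0.003     ]
head top [0.5902992  0.06356216 0.07      ] tip [0.59105078 0.06330848 0.092     ]
scene blue bottom [0.60911726 0.08713703 0.026     ] left [0.61433905 0.06274442 0.026     ] right [0.58368782 0.0821574  0.026     ]
foot top-right/left edge [0.59952806 0.0578574  0.036     ] [0.57849532 0.07116688 0.036     ]
foot bottom [0.59484468 0.07295164 0.028     ] apex [0.58752602 0.06148961 0.092     ]
```

```bash
python3 -m crank '[[0,0,-2,0],[0,0,-2,0],[-1,-1.1,-1,0],[-2,-2.3,0,0],[-2,-2.3,0,0],[-2,-2.3,0,0],[-2,-2.3,0,0],[-2,-2.3,0,0],[-2,-2.3,0,0],[-2,-2.3,0,0]]' 0.5
python3 -m crank '[[-2,-2.3,0,0],[-2,-2.3,0,0],[-2,-2.3,0,0],[-2,-2.3,0,0],[-2,-2.3,0,0],[-2,-2.3,0,0],[-2,-2.3,0,0],[-2,-2.3,0,0],[-2,-2.3,0,0],[-2,-2.3,0,0]]'
```

```text
time: 1.18
tool_pos: [0.3079, -0.3995, 0.2438]
tool_rot: [0.0, 0.807, -0.591, 0.0]
contact_force: [1.4, -0.9, 0.1]
gripper_width: 0.499
time: 2.02
tool_pos: [0.4669, -0.1393, 0.2439]
tool_rot: [-0.0, 0.807, -0.591, 0.0]
contact_force: [-0.3, 0.1, 0.5]
gripper_width: 0.502
```

```bash
python3 -m crank '[[-2,-2.3,0,0],[-2,-2.3,0,0],[-2,-2.3,0,0],[-2,-2.3,0,0],[-2,-2.3,0,0],[-2,-2.3,0,0],[-2,-2.3,0,0],[-1.2,-1.2,0,0],[0,0,0,-1],[0,0,0,-1]]'
python3 -m crank '[[0,0,0,-1.1],[0,0,0,-1.1],[0,0,0,-1.1],[0,0,0,-1.1],[0,0,0,-1.1],[0,0,0,-1.1],[0,0,0,-1.1],[0,0,0,-1.1],[0,0,0,-1.1],[0,0,0,-1.1]]'
python3 -m crank '[[0,0,0,-1.1],[0,0,0,-1.1],[0,0,0,-1.1],[0,0,0,-1.1],[0,0,0,-1.1],[0,0,0,-1],[0,0,0,0],[0,0,0,0]]'
python3 - <<'E'
from h import *
f=manip.grab_frame("wrist");cv2.imwrite("pics/w1.png",f["img"][:,:,::-1])
s=manip.state();r=q(s["tool_rot"]).as_matrix();print(s["tool_pos"],r[:,0],f["position"])
c=np.array([.600,.0735]);l=np.array([.590,.064])
print(proj(f,[[*c,.026],[*l,.026],[*l,.092]]))
E
```

```text
time: 2.85
tool_pos: [0.5856, 0.0577, 0.2434]
tool_rot: [0.0, 0.866, -0.5, -0.0]
contact_force: [0.3, -0.5, -0.1]
gripper_width: 0.503
time: 3.68
tool_pos: [0.5853, 0.0564, 0.2437]
tool_rot: [0.0, 0.999, 0.052, -0.0]
contact_force: [1.0, 0.0, -0.2]
gripper_width: 0.5
time: 4.35
tool_pos: [0.5853, 0.0564, 0.2437]
tool_rot: [-0.0, 0.926, 0.378, -0.0]
contact_force: [0.3, -0.1, -1.1]
gripper_width: 0.5
[0.58526016 0.05641643 0.24369111] [ 7.14001086e-01  7.00144590e-01 -5.83552331e-05] [0.53529294 0.10796988 0.42435305]
[[340.85086806 203.03025027]
 [328.33299067 202.83109969]
 [329.73667243 215.16585447]]
```

View pics/w1.png

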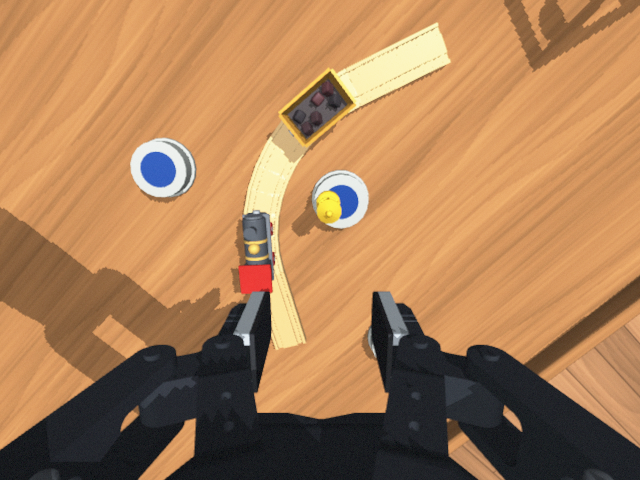

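The wrist view shows the plinth at about (341,200) with the lantern at about (328,207). The engine is to the left and the wagon above, matching the positions I computed. Next a close crop to refine.

```bash
python3 - <<'E'
from h import *
f=manip.grab_frame("wrist")
c=np.array([.600,.0735]);l=np.array([.590,.064])
crop(f,330,205,100,75,8,"w1c.png",np.r_[proj(f,circ(c,.019,.026)),proj(f,circ(l,.013,.036))])
g=manip.grab_frame("top");crop(g,310,245,80,60,10,"t2.png")
print([at(f,*p,.06) for p in [(258,212),(268,216),(300,70)]])
E
```

```text
[array([0.54101556, 0.01110569, 0.06      ]), array([0.5510358 , 0.01514218, 0.06      ]), array([0.48058273, 0.13653243, 0.06      ])]
```

View pics/w1c.png

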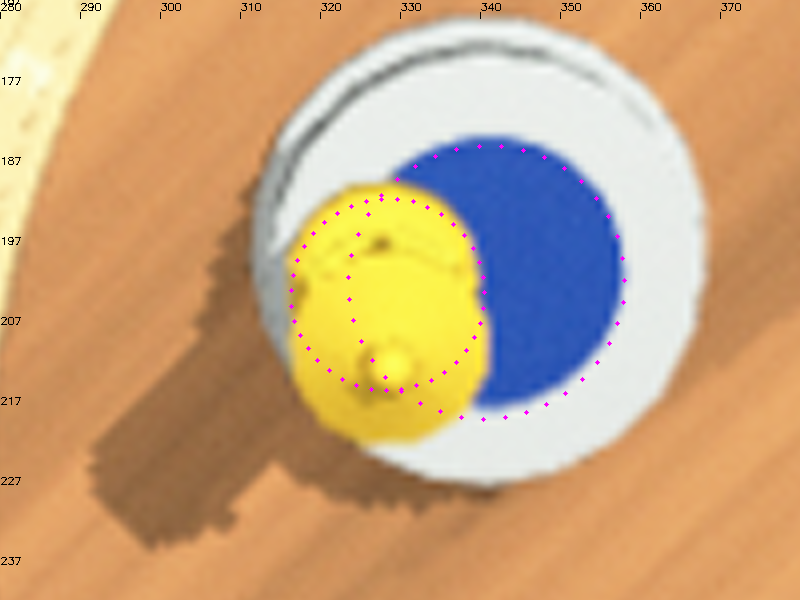

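```bash
python3 - <<'E'
from h import *
f=manip.grab_frame("wrist");s=manip.state();r=q(s["tool_rot"])
crop(f,322,340,160,120,5,"w1f.png")
for g in (.018,.0212,.024):
  for d in (0,.004,.008): print(g,d,np.round(proj(f,s["tool_pos"]+r.apply([[-g,-.011,-d],[g,-.011,-d],[-g,.011,-d],[g,.011,-d]])),1).tolist())
E
```

```text
0.018 0 [[285.5, 258.3], [354.5, 258.3], [286.6, 297.0], [353.5, 297.1]]
0.018 0.004 [[284.8, 260.8], [355.2, 260.8], [286.0, 300.2], [354.1, 300.2]]
0.018 0.008 [[284.1, 263.4], [356.0, 263.4], [285.2, 303.6], [354.8, 303.6]]
0.0212 0 [[279.4, 258.3], [360.7, 258.3], [280.7, 297.0], [359.4, 297.1]]
0.0212 0.004 [[278.6, 260.8], [361.5, 260.8], [279.9, 300.2], [360.2, 300.2]]
0.0212 0.008 [[277.7, 263.4], [362.3, 263.4], [279.1, 303.6], [361.0, 303.6]]
0.024 0 [[274.0, 258.3], [366.0, 258.3], [275.5, 297.0], [364.6, 297.1]]
0.024 0.004 [[273.1, 260.8], [367.0, 260.8], [274.6, 300.2], [365.5, 300.2]]
0.024 0.008 [[272.1, 263.4], [367.9, 263.4], [273.7, 303.6], [366.4, 303.6]]
```

View pics/w1f.png

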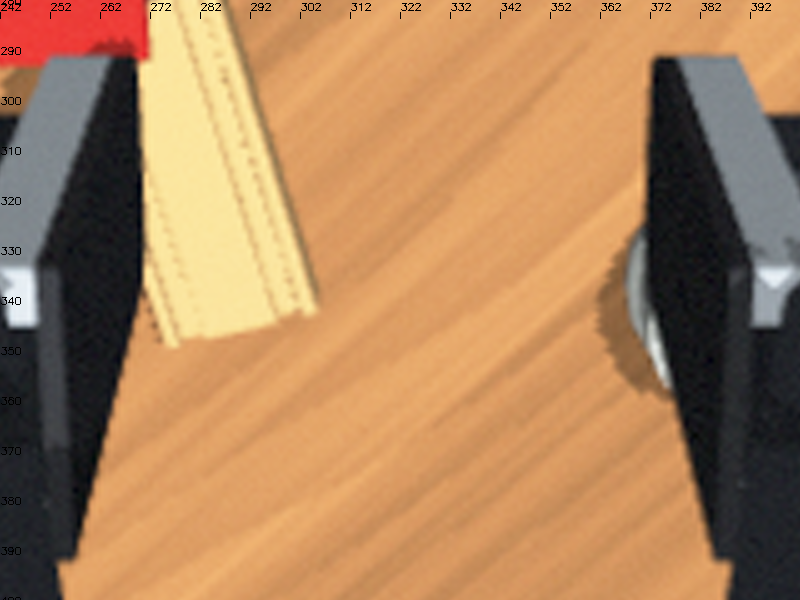

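```bash
python3 - <<'E'
from h import *
f=manip.grab_frame("wrist");s=manip.state();r=q(s["tool_rot"])
print("TCP in cam",q(f["orientation"]).inv().apply(s["tool_pos"]-f["position"]))
print((q(f["orientation"]).inv()*r).as_matrix().round(3))
g=manip.grab_frame("scene");p=proj(g,s["tool_pos"]+r.apply([[0,0,0],[0,0,-.019],[0,0,-.073],[.0212,0,0],[-.0212,0,0]]));print(p)
crop(g,p[0,0],p[0,1]-20,130,97,6,"s2.png",p)
E
```

```text
TCP in cam [-0.00042463 -0.01845028 -0.19350495]
[[ 1.    -0.     0.   ]
 [-0.    -0.96   0.279]
 [-0.    -0.279 -0.96 ]]
[[331.71420784 194.91770389]
 [332.15399753 187.65064411]
 [333.45876405 166.0907569 ]
 [329.74884162 201.7111539 ]
 [333.63309424 188.28491519]]
```

View pics/s2.png

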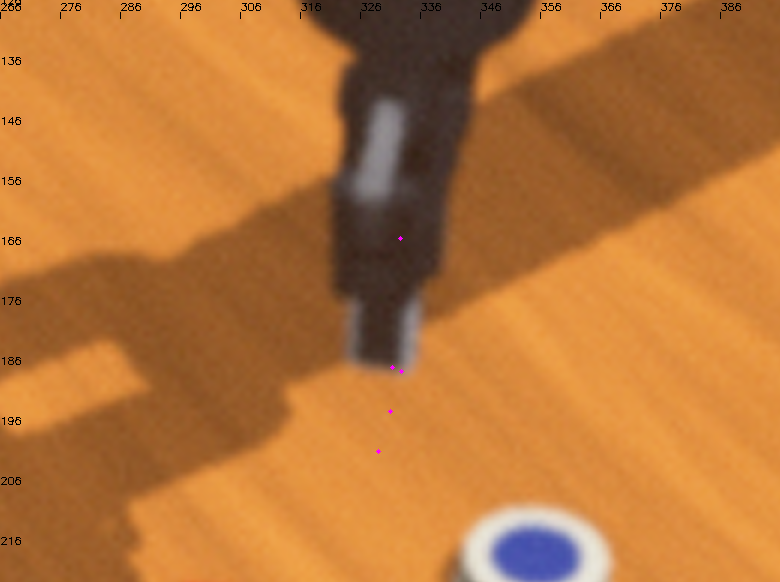

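The visible fingertips end about 37 mm behind the reported TCP at half opening. I'll shut the gripper and measure where the tips go.

```bash
python3 -m crank '[[0,0,0,0],[0,0,0,0],[0,0,0,0],[0,0,0,0],[0,0,0,0],[0,0,0,0]]' 0; python3 - <<'E'
from h import *
f=manip.grab_frame("wrist");s=manip.state();r=q(s["tool_rot"])
crop(f,322,340,160,120,5,"w2f.png")
for d in (0,.01,.02): print(d,proj(f,s["tool_pos"]+r.apply([[0,-.011,-d],[0,.011,-d]])).tolist())
g=manip.grab_frame("scene");p=proj(g,s["tool_pos"]+r.apply([[0,0,0],[0,0,-.019],[0,0,-.073]]))
crop(g,p[0,0],p[0,1]-20,130,97,6,"s3.png",p)
E
```

```text
time: 5.15
tool_pos: [0.5853, 0.0564, 0.2437]
tool_rot: [-0.0, 0.925, 0.379, -0.0]
contact_force: [0.0, -0.5, -0.2]
gripper_width: 0.001
0 [[320.031566396324, 258.27363545706424], [320.03919440931026, 297.0148242609093]]
0.01 [[319.98793532997905, 264.71671627587205], [319.99738979854027, 305.2354619613124]]
0.02 [[319.93941101551707, 271.88239215652135], [319.95105929468565, 314.34609066115684]]
```

View pics/s3.png

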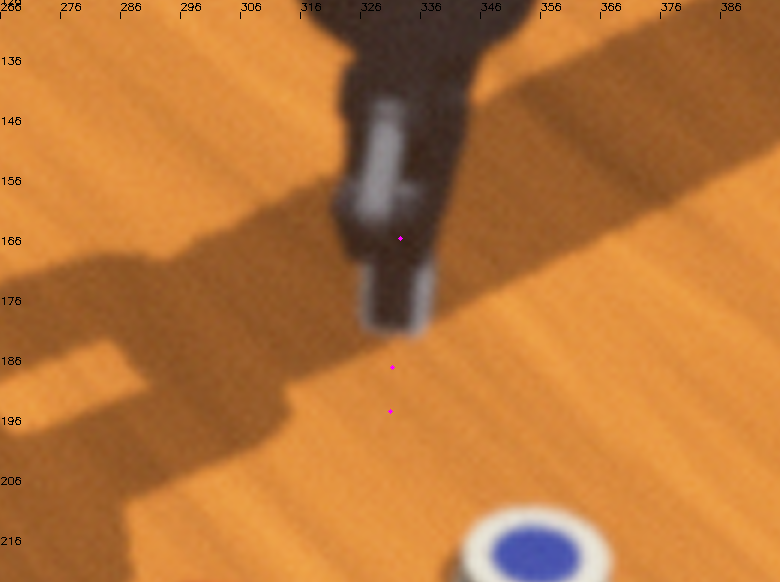

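View pics/w2f.png

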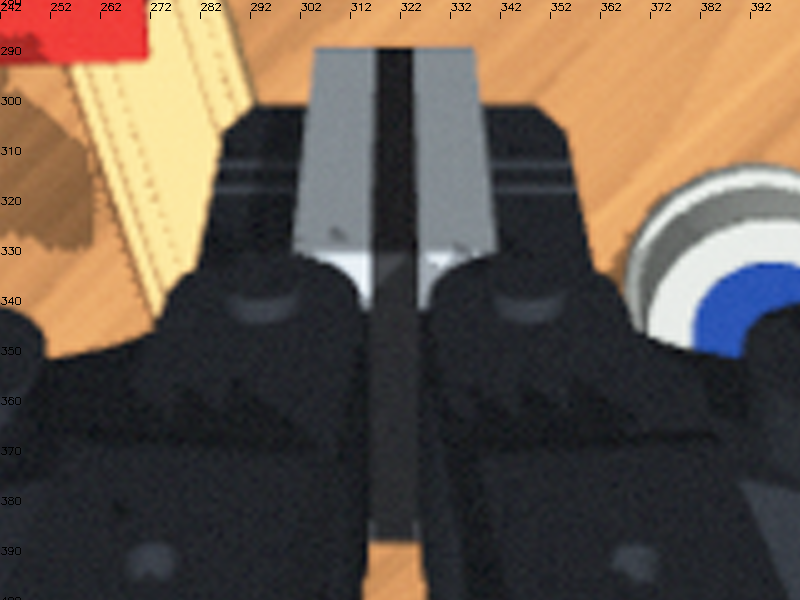

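Both views agree: even shut, the visible tips end about 37 mm above where the reported TCP says. I'll settle that with a gentle touch on bare table away from everything, 10 cm along tool +x.

```bash
python3 -m crank '[[3,0,0,0],[3,0,0,0],[3,0,0,0],[1.5,0,0,0],[0,0,3,0],[0,0,3,0],[0,0,3,0],[0,0,3,0],[0,0,2.4,0],[0,0,0,0]]'
python3 -m crank '[[0,0,2,0],[0,0,1,0],[0,0,0,0],[0,0,0,0]]'
python3 - <<'E'
from h import *
s=manip.state();r=q(s["tool_rot"])
g=manip.grab_frame("scene");p=proj(g,s["tool_pos"]+r.apply([[0,0,0],[0,0,-.037]]));print(p,s["tool_pos"])
crop(g,p[0,0],p[0,1]-20,130,97,6,"s4.png",p)
E
```

```text
time: 6.08
tool_pos: [0.6554, 0.1297, 0.0922]
tool_rot: [-0.002, 0.925, 0.379, -0.006]
contact_force: [-1.5, -0.1, -0.8]
gripper_width: 0.0
time: 6.42
tool_pos: [0.6602, 0.1301, 0.0703]
tool_rot: [-0.0, 0.925, 0.379, -0.0]
contact_force: [-0.3, -0.2, -0.2]
gripper_width: 0.001
[[318.66737532 289.96246384]
 [319.22409446 278.21698138]] [0.66018868 0.13013878 0.07025041]
```

View pics/s4.png

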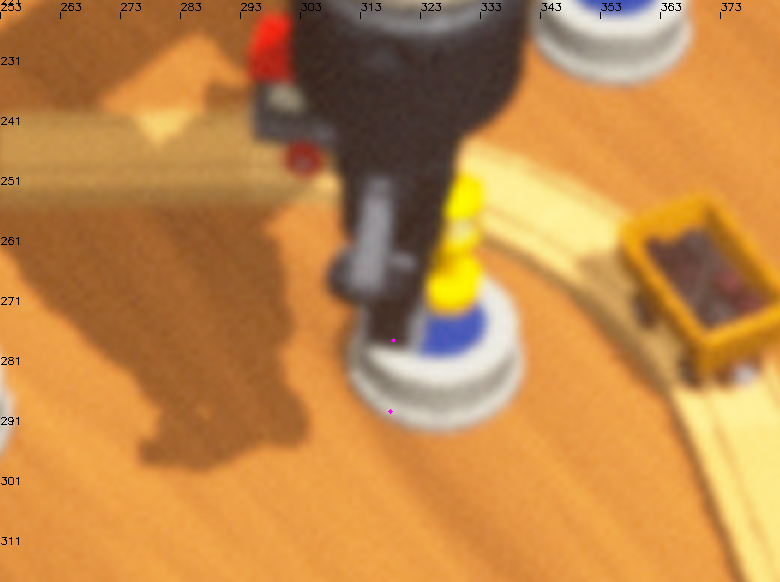

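The tip shows at (318,279), about 36 mm above the reported TCP. I'll descend slowly until it touches.

```bash
python3 -m crank '[[0,0,2,0],[0,0,2,0],[0,0,1,0],[0,0,0.5,0],[0,0,0.2,0],[0,0,0,0]]'
python3 -m crank '[[0,0,0.5,0],[0,0,0.2,0],[0,0,0,0]]'
```

```text
time: 6.97
tool_pos: [0.6605, 0.1302, 0.0133]
tool_rot: [0.0, 0.925, 0.379, 0.0]
contact_force: [-0.0, -0.4, 0.3]
gripper_width: 0.002
time: 7.22
tool_pos: [0.6601, 0.1301, 0.0058]
tool_rot: [-0.0, 0.925, 0.379, 0.0]
contact_force: [0.0, 0.3, -0.4]
gripper_width: -0.003
```

```bash
python3 -m crank '[[0,0,0.2,0],[0,0,0.2,0],[0,0,0.2,0],[0,0,0,0]]'
python3 - <<'E'
from h import *
s=manip.state();r=q(s["tool_rot"])
g=manip.grab_frame("scene");p=proj(g,s["tool_pos"]+r.apply([[0,0,0],[0,0,-.037]]));print(p,s["tool_pos"])
crop(g,p[0,0],p[0,1]-20,130,97,6,"s5.png",p)
E
```

```text
time: 7.55
tool_pos: [0.6597, 0.1301, -0.0009]
tool_rot: [-0.0, 0.925, 0.379, -0.0]
contact_force: [0.1, 0.3, 0.0]
gripper_width: -0.001
[[317.82050666 311.12304819]
 [318.32792991 300.26513211]] [ 0.65970442  0.13005779 -0.00087733]
```

View pics/s5.png

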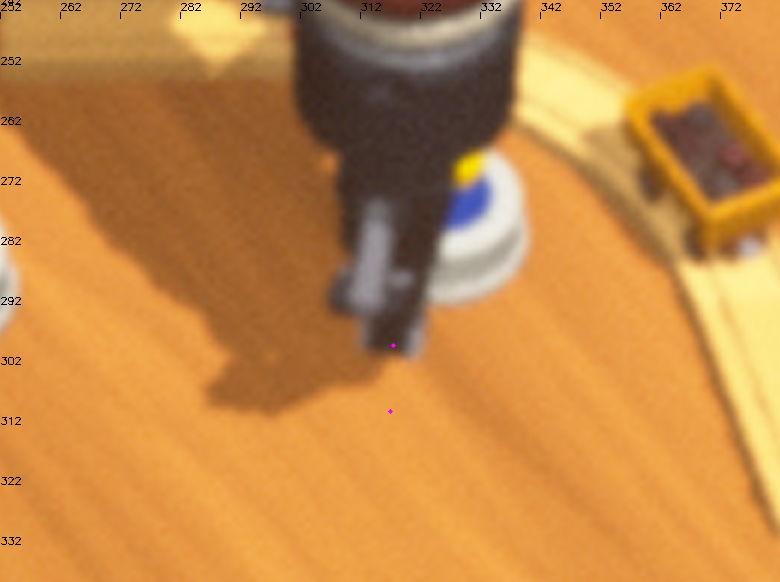

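At a reported z of -1 mm there is no contact, and the fingertip still stands clear of its shadow. So the offset is real, and I'll carry on in fine steps.

```bash
python3 -m crank '[[0,0,1,0],[0,0,1,0],[0,0,0.5,0],[0,0,0.2,0],[0,0,0,0]]'
python3 -m crank '[[0,0,0.2,0],[0,0,0.2,0],[0,0,0,0]]'
python3 -m crank '[[0,0,0.2,0],[0,0,0,0]]'
python3 -m crank '[[0,0,0.2,0],[0,0,0,0]]'
```

```text
time: 8.02
tool_pos: [0.6589, 0.13, -0.029]
tool_rot: [-0.0, 0.925, 0.379, -0.001]
contact_force: [-0.4, 0.3, -0.3]
gripper_width: -0.006
time: 8.27
tool_pos: [0.6601, 0.1301, -0.0314]
tool_rot: [0.0, 0.925, 0.379, 0.0]
contact_force: [0.4, 0.4, -0.5]
gripper_width: -0.002
time: 8.43
tool_pos: [0.66, 0.1301, -0.0334]
tool_rot: [-0.0, 0.925, 0.379, -0.0]
contact_force: [-0.0, 0.8, -0.5]
gripper_width: 0.002
time: 8.6
tool_pos: [0.6599, 0.1301, -0.0356]
tool_rot: [-0.0, 0.925, 0.379, -0.0]
contact_force: [-0.6, -0.3, -0.6]
gripper_width: 0.003
```

```bash
python3 -m crank '[[0,0,0.1,0],[0,0,0,0]]'
python3 -m crank '[[0,0,0.1,0],[0,0,0,0]]'
python3 -m crank '[[0,0,0.1,0],[0,0,0,0]]'
python3 -m crank '[[0,0,0.1,0],[0,0,0,0]]'
```

```text
time: 8.77
tool_pos: [0.66, 0.1301, -0.0365]
tool_rot: [-0.0, 0.925, 0.379, -0.0]
contact_force: [0.6, -0.0, 0.1]
gripper_width: -0.001
time: 8.93
tool_pos: [0.66, 0.1301, -0.0375]
tool_rot: [-0.0, 0.925, 0.379, -0.0]
contact_force: [0.0, -0.4, 0.4]
gripper_width: -0.0
time: 9.1
tool_pos: [0.6601, 0.1302, -0.0375]
tool_rot: [-0.0, 0.925, 0.379, -0.0]
contact_force: [-2.4, -0.7, 4.3]
gripper_width: -0.001
time: 9.27
tool_pos: [0.6601, 0.1301, -0.0375]
tool_rot: [-0.0, 0.925, 0.379, -0.0]
contact_force: [-5.7, -0.8, 9.4]
gripper_width: 0.002
```

Contact comes at a reported z of -37.5 mm, so the real tip sits 37.5 mm above the reported TCP and I'll work with that. Now up, open to half, and over the lantern.

```bash
python3 -m crank '[[0,0,-1,0],[0,0,-3,0],[0,0,-3,0],[0,0,-3,0],[0,0,-3,0],[0,0,-1.5,0],[0,0,0,0]]' 0.5
python3 -m crank '[[-2,-0.4,0,0],[-2,0,0,0],[-2,0,0,0],[-2,0,0,0],[-1.6,0,0,0],[0,0,0,0],[0,0,0,0],[0,0,0,0]]'
cat > look.py <<'E'
from h import *
import sys
n=sys.argv[1]
f=manip.grab_frame("wrist");s=manip.state();r=q(s["tool_rot"])
print(s["tool_pos"],r.as_matrix()[:,0],s["gripper_width"])
cv2.imwrite(f"pics/w{n}.png",f["img"][:,:,::-1])
E
python3 look.py 5
```

```text
time: 9.85
tool_pos: [0.6635, 0.1305, 0.1116]
tool_rot: [0.001, 0.925, 0.379, 0.005]
contact_force: [0.1, 0.7, 1.1]
gripper_width: 0.496
time: 10.52
tool_pos: [0.5887, 0.0659, 0.1046]
tool_rot: [-0.0, 0.925, 0.379, -0.0]
contact_force: [-0.4, 0.5, 0.4]
gripper_width: 0.494
[0.58901175 0.06604213 0.10490828] [ 7.12052413e-01  7.02126227e-01 -3.50282734e-04] 0.5042691327219293
```

View pics/w5.png

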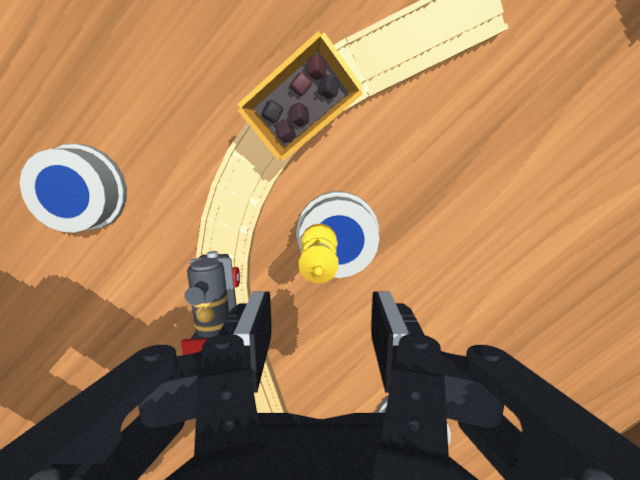

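The lantern, with its foot near (320,240), lies between the open fingers. The plinth is near (339,235), the engine nose lower left near (210,262). A crop with an overlay will check the fit.

```bash
python3 - <<'E'
from h import *
f=manip.grab_frame("wrist")
c=np.array([.599,.0745]);l=np.array([.589,.065])
crop(f,330,240,133,100,6,"w5c.png",np.r_[proj(f,circ(c,.019,.026)),proj(f,circ(c,.030,.026)),proj(f,circ(l,.013,.036)),proj(f,[[*l,.092]])])
s=manip.state();r=q(s["tool_rot"]);print(r.inv().apply([*(l-s["tool_pos"][:2]),0]),r.inv().apply([*(c-s["tool_pos"][:2]),0]))
E
```

```text
[-8.88218710e-04  6.55009584e-04 -1.21005804e-07] [ 1.29024557e-02  9.14408780e-04 -3.42217179e-06]
```

View pics/w5c.png

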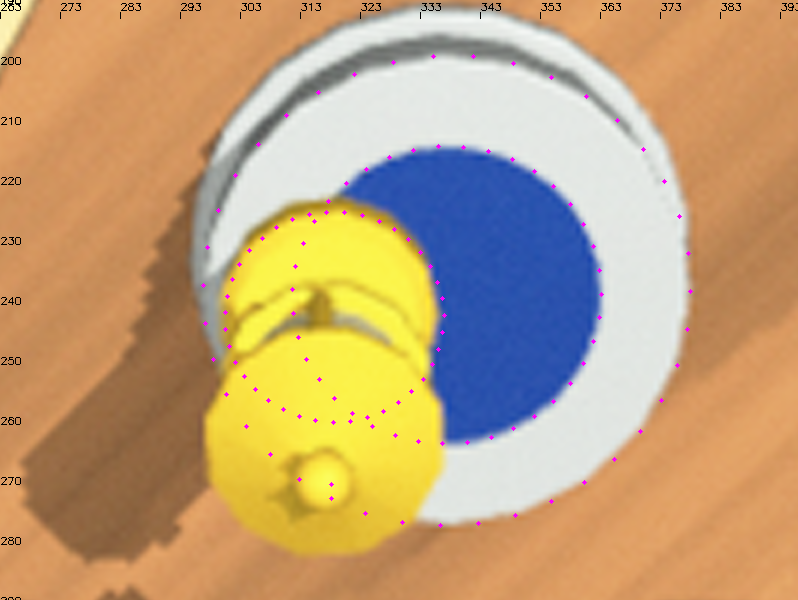

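The blue disc and rim fit to within about a pixel. The lantern centre is 14.4 mm from the disc centre along tool -x and about 1 mm across. I'll descend with the fingers straddling it.

```bash
python3 -m crank '[[-0.1,0,0.5,0],[0,0,1,0],[0,0,1,0],[0,0,1,0],[0,0,1,0],[0,0,1,0],[0,0,0.5,0],[0,0,0,0]]'
python3 look.py 6
```

```text
time: 11.28
tool_pos: [0.5867, 0.0649, 0.0434]
tool_rot: [-0.001, 0.925, 0.379, -0.002]
contact_force: [-0.2, -0.2, -0.9]
gripper_width: 0.504
[0.58745525 0.06487006 0.04454402] [ 0.7123116   0.70186207 -0.00135138] 0.499307849256913
```

View pics/w6.png

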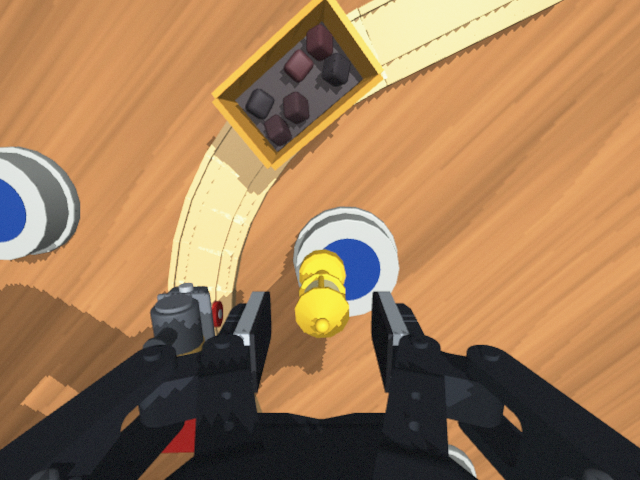

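```bash
python3 - <<'E'
from h import *
f=manip.grab_frame("wrist");s=manip.state();r=q(s["tool_rot"])
for p,z in [((203,305),.072),((203,335),.072),((178,300),.072),((210,290),.05),((222,312),.02)]: print(p,(r.inv().apply(at(f,*p,z)-s["tool_pos"])*1000).round(1))
E
```

```text
(203, 305) [-54.2   2.  -26.5]
(203, 335) [-55.6  17.5 -26.5]
(178, 300) [-65.5  -0.5 -26.5]
(210, 290) [-57.6   4.1  -4.5]
(222, 312) [-61.3  31.9  25.5]
```

```bash
python3 -m crank '[[0.2,0,0,0],[0.2,0,0,0],[0,0,0.5,0],[0,0,1,0],[0,0,1,0],[0,0,0.5,0],[0,0,0,0],[0,0,0,0]]'
python3 look.py 7
```

```text
time: 12.05
tool_pos: [0.5902, 0.0677, 0.0146]
tool_rot: [-0.0, 0.925, 0.379, -0.001]
contact_force: [0.0, 0.4, -0.1]
gripper_width: 0.503
[0.59082849 0.0676722  0.01531547] [ 7.12332228e-01  7.01842294e-01 -4.37099832e-04] 0.4981283066383758
```

View pics/w7.png

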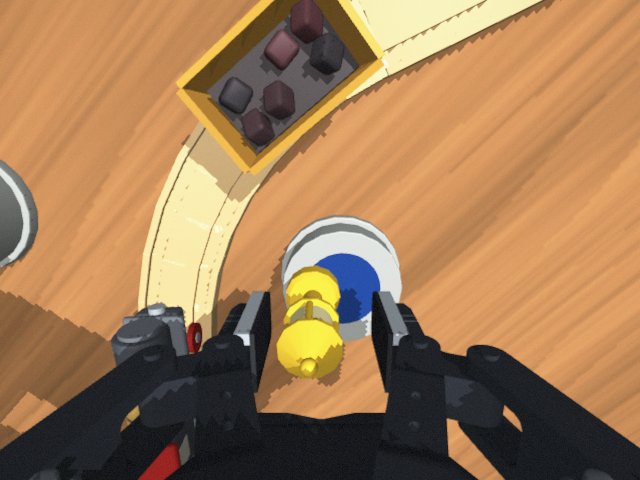

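The left knuckle comes close over the engine, so I'll turn 12° to swing that finger away from it, then check.

```bash
python3 -m crank '[[0,0,0,0.5],[0,0,0,0.5],[0,0,0,0.5],[0,0,0,0.5],[0,0,0,0],[0,0,0,0]]'
cat > look2.py <<'E'
from h import *
import sys
n=sys.argv[1];l=np.array([float(sys.argv[2]),float(sys.argv[3])]);c=np.array([.599,.0745])
f=manip.grab_frame("wrist");s=manip.state();r=q(s["tool_rot"])
im=f["img"][:,:,::-1].copy()
for P in (circ(c,.019,.026),circ(c,.030,.026),circ(l,.013,.036),[[*l,.092]]):
    for p in proj(f,P): cv2.circle(im,tuple(int(round(x)) for x in p),1,(255,0,255),-1)
cv2.imwrite(f"pics/w{n}.png",im)
crop(f,320,300,160,120,5,f"w{n}c.png",np.r_[proj(f,circ(c,.019,.026)),proj(f,circ(l,.013,.036)),proj(f,[[*l,.092]])])
T=s["tool_pos"][:2]
print(s["tool_pos"],"lantern rel mm",(r.inv().apply([*(l-T),0])*1000).round(1),"disc rel",(r.inv().apply([*(c-T),0])*1000).round(1))
E
python3 look2.py 8 .5885 .0645
```

```text
time: 12.6
tool_pos: [0.5915, 0.0677, 0.0162]
tool_rot: [0.0, 0.96, 0.281, 0.0]
contact_force: [-0.6, 1.1, -0.0]
gripper_width: 0.499
[0.59138629 0.06767728 0.01612379] lantern rel mm [-4.1  1.1 -0. ] disc rel [10.1 -1.6  0. ]
```

View pics/w8.png

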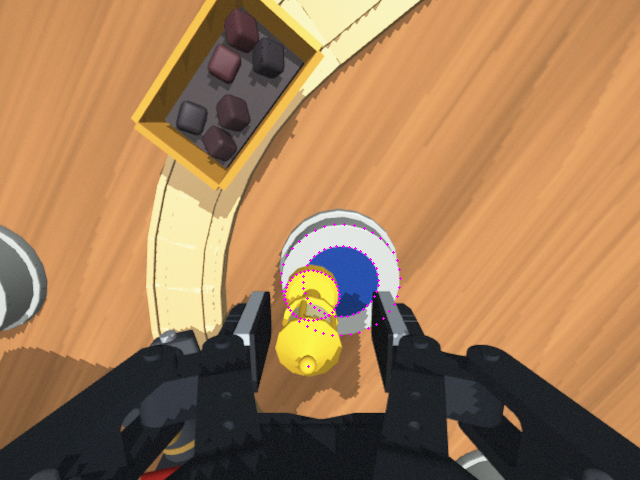

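The engine nose is now back at about (180,335), behind the finger, and the lantern overlay fits. I'll descend slowly.

```bash
python3 -m crank '[[0,0,0.5,0],[0,0,0.5,0],[0,0,0.5,0],[0,0,0,0]]'
python3 -m crank '[[0,0,0.5,0],[0,0,0.4,0],[0,0,0.2,0],[0,0,0,0],[0,0,0,0]]'
python3 look2.py 9 .5885 .0645
python3 - <<'E'
from h import *
g=manip.grab_frame("scene");crop(g,328,262,80,60,10,"s9.png")
E
```

```text
time: 12.98
tool_pos: [0.5896, 0.0677, -0.0012]
tool_rot: [-0.0, 0.96, 0.281, -0.001]
contact_force: [-0.2, -0.6, -1.0]
gripper_width: 0.502
time: 13.4
tool_pos: [0.5909, 0.0677, -0.0105]
tool_rot: [-0.0, 0.96, 0.281, -0.0]
contact_force: [0.3, 0.0, 0.6]
gripper_width: 0.499
[ 0.59113873  0.06769975 -0.01023434] lantern rel mm [-3.9  1.3 -0. ] disc rel [10.3 -1.5  0. ]
```

View pics/w9.png

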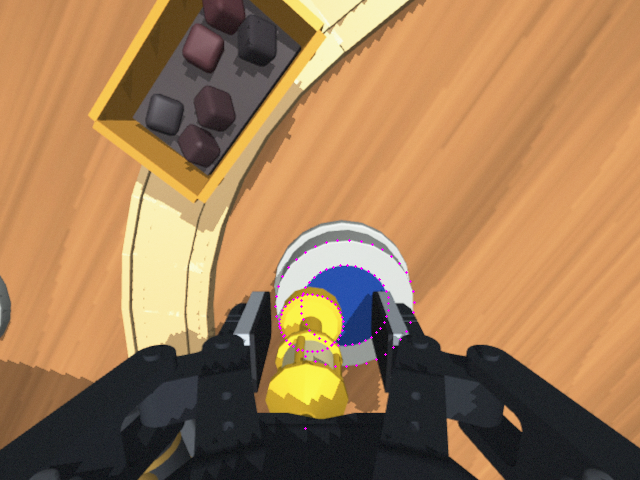

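View pics/s9.png

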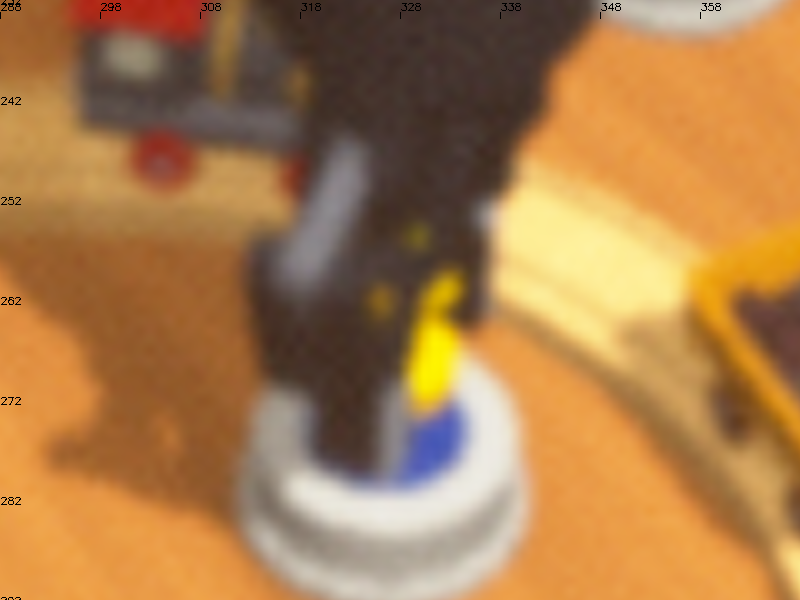

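The foot stands between the tips, upright, with no force. I'll make a slow first push of 10 mm along +x, then look.

```bash
python3 -m crank '[[0.1,0,0,0],[0.1,0,0,0],[0.1,0,0,0],[0.1,0,0,0],[0.1,0,0,0],[0.1,0,0,0],[0.1,0,0,0],[0.1,0,0,0],[0.1,0,0,0],[0.1,0,0,0]]'
python3 look2.py 10 .5925 .0675
```

```text
time: 14.33
tool_pos: [0.5995, 0.0731, -0.0103]
tool_rot: [-0.0, 0.96, 0.28, -0.0]
contact_force: [-0.5, -0.2, 0.8]
gripper_width: 0.498
[ 0.5997035   0.07320248 -0.01027478] lantern rel mm [-9.1  0.9 -0. ] disc rel [ 0.1 -1.5 -0. ]
```

View pics/w10c.png

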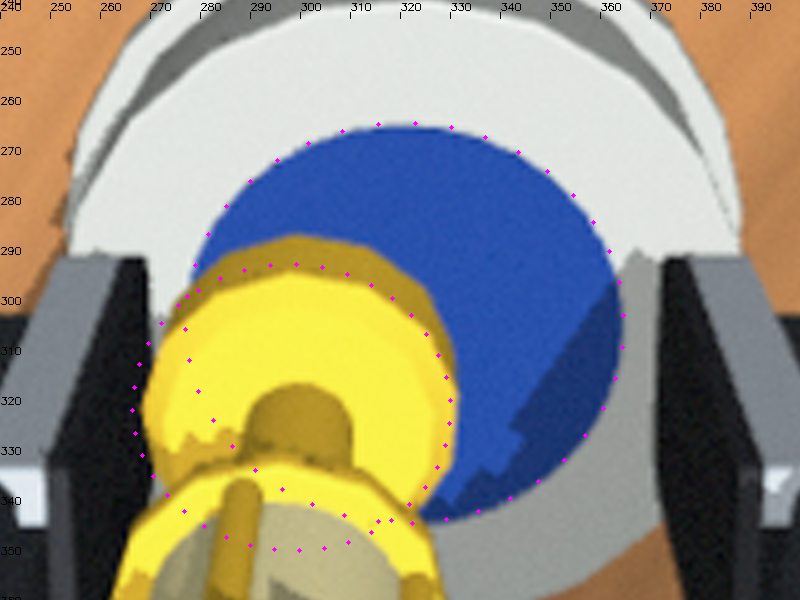

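The foot, with edges at u=268 and 331, is touching the left pad and standing upright. The disc has not moved. The lantern needs about 8.5 mm more in x and -2.4 mm across.

```bash
python3 -m crank '[[0.1,-0.03,0,0],[0.1,-0.03,0,0],[0.1,-0.03,0,0],[0.1,-0.03,0,0],[0.1,-0.03,0,0],[0.1,-0.03,0,0],[0.1,-0.03,0,0],[0.1,-0.03,0,0],[0,0,0,0]]'
python3 look2.py 11 .599 .073
```

```text
time: 15.13
tool_pos: [0.6051, 0.0796, -0.0103]
tool_rot: [-0.0, 0.96, 0.281, 0.0]
contact_force: [0.1, -0.4, -0.6]
gripper_width: 0.498
[ 0.60503148  0.07955165 -0.01025383] lantern rel mm [-8.6  2.3 -0. ] disc rel [-7.8  1.  -0. ]
```

View pics/w11c.png

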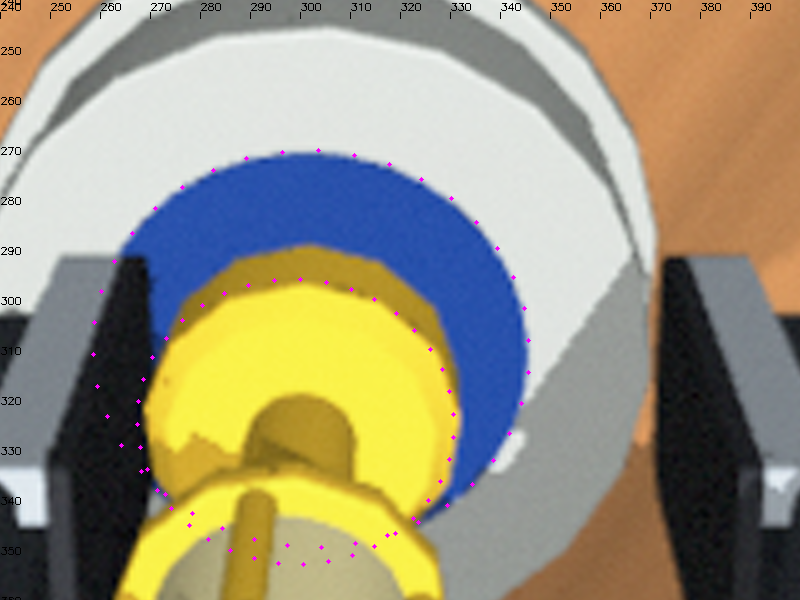

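The foot, spanning about u=268 to 331, now lies wholly within the blue disc, upright and about 1 mm from centre. I'll back the pad off and raise the hand straight up.

```bash
python3 -m crank '[[-0.1,0,0,0],[-0.1,0,0,0],[-0.1,0,0,0],[-0.2,0,0,0],[-0.2,0,0,0],[-0.1,0,0,0],[0,0,0,0],[0,0,0,0]]'
python3 look2.py 12 .599 .0735
python3 -m crank '[[0,0,-0.3,0],[0,0,-0.7,0],[0,0,-1,0],[0,0,-1,0],[0,0,-1,0],[0,0,-1,0],[0,0,-1,0],[0,0,-1,0],[0,0,-1,0],[0,0,-1,0]]'
python3 -m crank '[[0,0,-1.5,0],[0,0,-2,0],[0,0,-2,0],[0,0,-2,0],[0,0,-1.5,0],[0,0,-1,0],[0,0,0,0],[0,0,0,0],[0,0,0,0]]'
python3 look2.py 13 .599 .0735
python3 - <<'E'
from h import *
c=np.array([.599,.0745])
g=manip.grab_frame("wrist");p=proj(g,[[*c,.03]])[0];crop(g,*p,133,100,6,"w13d.png",np.r_[proj(g,circ(c,.019,.026)),proj(g,circ(c,.011,.026)),proj(g,circ(c,.013,.036)),proj(g,[[*c,.092]])])
E
```

```text
time: 15.85
tool_pos: [0.5981, 0.075, -0.0103]
tool_rot: [-0.0, 0.96, 0.28, 0.0]
contact_force: [-0.5, 0.1, -0.1]
gripper_width: 0.499
[ 0.59819685  0.07506097 -0.01023717] lantern rel mm [-0.2  1.7  0. ] disc rel [0.4 0.9 0. ]
time: 16.73
tool_pos: [0.5982, 0.0751, 0.0809]
tool_rot: [0.0, 0.96, 0.28, 0.0]
contact_force: [-0.1, 0.2, -0.4]
gripper_width: 0.497
time: 17.48
tool_pos: [0.5974, 0.0751, 0.1783]
tool_rot: [-0.0, 0.96, 0.28, -0.001]
contact_force: [0.5, 0.2, -0.7]
gripper_width: 0.498
[0.59719316 0.07507555 0.17792036] lantern rel mm [ 0.7  2.3 -0. ] disc rel [ 1.2  1.5 -0. ]
```

View pics/w13d.png

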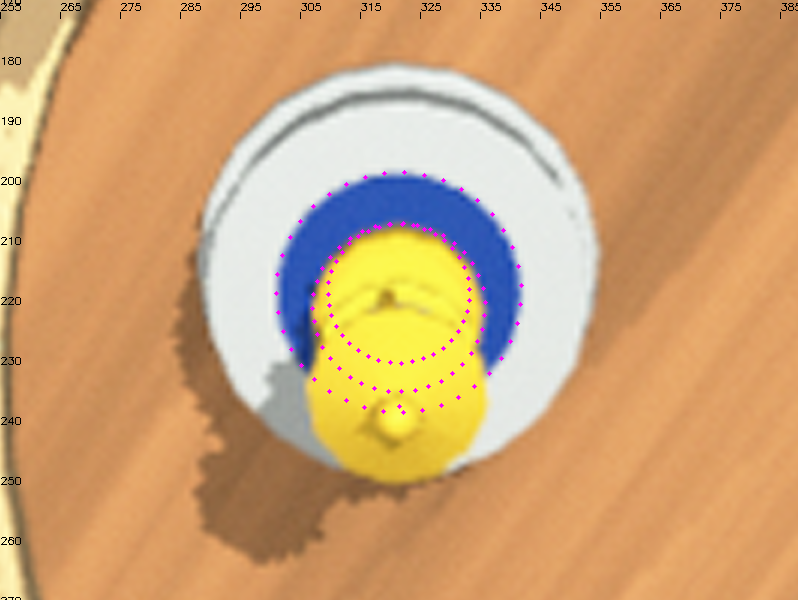

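View pics/w13.png

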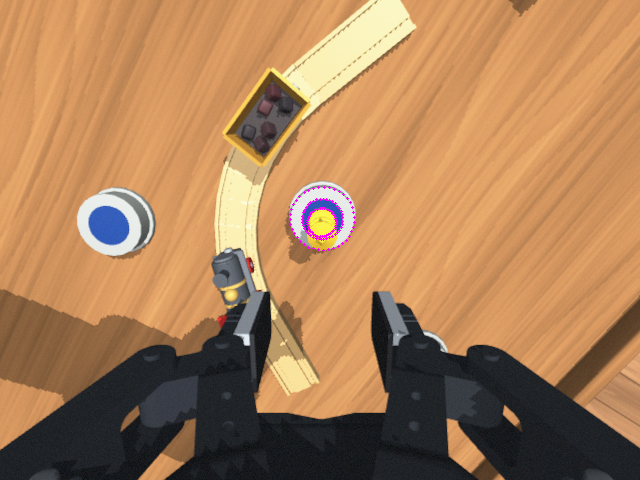

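The lantern stands upright with its foot centred in the disc to about 1 mm. The engine, wagon and plinth look unmoved. I'll move the hand aside and check from the other cameras.

```bash
python3 -m crank '[[0,1,-1,0],[0,2,-1,0],[0,2.5,0,0],[0,2.5,0,0],[0,2.5,0,0],[0,2,0,0],[0,1,0,0],[0,0,0,0],[0,0,0,0],[0,0,0,0]]'
python3 - <<'E'
from h import *
c=np.array([.599,.0745])
f=manip.grab_frame("top");crop(f,310,245,80,60,10,"t14.png")
g=manip.grab_frame("scene");crop(g,330,265,80,60,10,"s14.png")
a=cv2.imread("pics/scene0.png");b=g["img"][:,:,::-1]
d=cv2.absdiff(a,b.copy()).max(2);print(d[395:425,440:500].mean(),d[340:400,420:500].mean(), d[225:252,295:330].mean(),d[255:290,358:388].mean(),d[272:300,312:340].mean())
E
```

```text
time: 18.42
tool_pos: [0.6705, -0.0379, 0.1997]
tool_rot: [-0.0, 0.96, 0.281, -0.0]
contact_force: [0.6, 0.3, -0.5]
gripper_width: 0.502
7.502222222222223 7.707083333333333 8.13862433862434 7.631428571428572 20.153061224489797
```

View pics/t14.png

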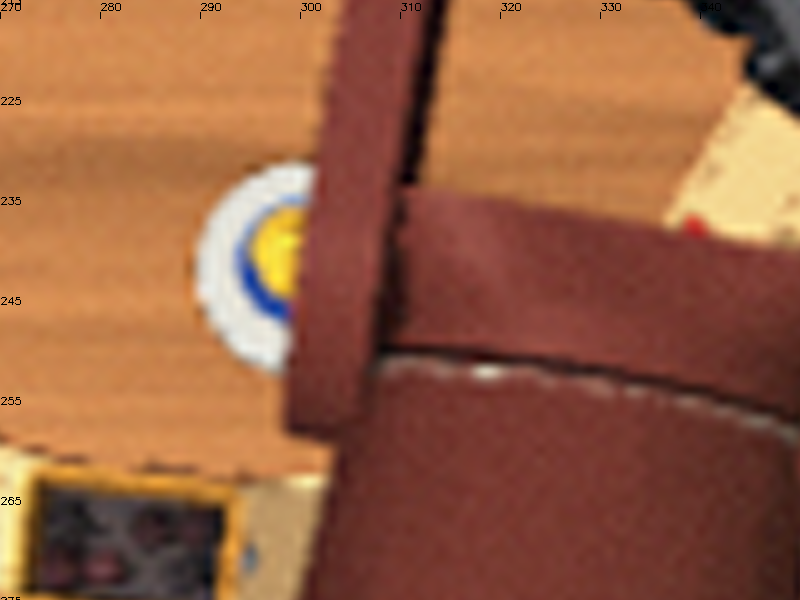

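View pics/s14.png

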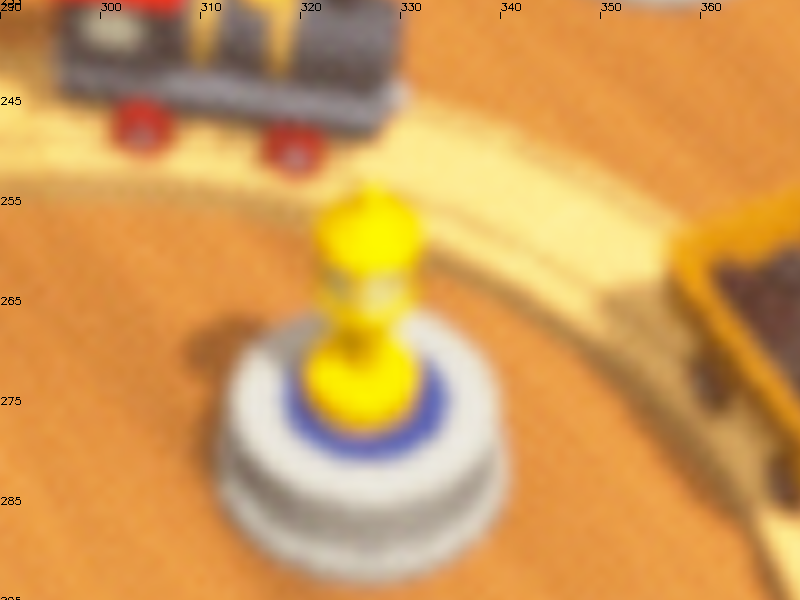

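The scene crop shows the lantern upright at (326,265). Its foot is ringed by blue on the visible sides, and the plinth, engine and wagon match their starting pixels. The arm hides part of the top view, but the part it shows agrees. I'll hand it in.

```bash
python3 -c "
from plant import manip
print(manip.job_done(), manip.state()['time'])"
```

```text
the job is handed in; nothing more can be done
the job is handed in; nothing more can be done
```

The yellow lantern now stands upright in the middle of the leftmost plinth, with its whole foot on the blue disc, and the job is handed in at about 18.5 s. I straddled it with half-open fingers and slid it about 14 mm in two slow pushes with one pad low on the foot. Then I backed the pad off, raised the hand and moved it clear.

**Last checks:**
- **Centring:** the wrist view puts the lantern about 1 mm from the disc centre. The scene view shows blue around the visible part of the foot.
- **Other things:** the plinth, engine and wagon sit on their starting pixels. The area around the lift and its knob looks unchanged in a comparison with the first picture. Contact force was near zero at the end.
- **Top view:** the arm hid part of the plinth, so that check is only partial. The part it showed agreed.

**What disagreed with the description:** the fingertips really end 37.5 mm short of the reported TCP. I saw this in the images and confirmed it with a light touch on bare table (about 11 N) before going near the lantern. I set the push height from that.

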